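Hang the dipper at the back of the mixer bowl

TASK

Switch on the mixer's bowl light by pulling its knob up as far as it goes, then take the hooked dipper out of the rack and hang it by its own hook over the bowl rim at the back, in the gap in front of the housing, with its cup inside the bowl; lower it right onto the rim before you let go, do not drop it. Once it hangs there by itself, push the knob fully down again to switch the light off. Leave the other things where they stand, and do not knock them over.

Things in the scene. Friction and masses are not known exactly. Their poses are not given: they have to be found in the camera images.
- dipper_grip (a point): Centre of the black grip (flat block, 24 mm along x, 50 along y, 50 high) of the hooked dipper: a loose upright steel cup with a tall handle, about 0.16 kg, 140 mm tall, standing at the start in any one of the rack's bays. Axes: z up the handle, x from cup to hook, y across the grip. The hook's bridge begins right under the grip, 25 mm below this point.
- dipper_hook (a point): Middle of the underside of the hook's bridge, 30 mm straight below the grip's centre, same axes. Under the bridge (5 mm thick, 20 wide) the hook's mouth is 14 mm wide along x, centred here, between the 4 mm handle strap on the -x side (towards the cup) and a 4 mm leg on the +x side that reaches 22 mm below this point.
- dipper_cup (a point): Centre of the dipper's flat cup bottom, same axes: 39 mm to -x of and 115 mm below the grip's centre, 85 mm below the hook's bridge. The cup is 56 mm across and 50 mm high; the dipper stands by itself on this flat bottom, on the bench too.
- hang_place (a point): Top of the mixer bowl's rim at the back, mid-thickness, 135 mm above the bench. x points level from the bowl's centre out to the housing, z up, y along the rim. Bowl: steel, round, 184 mm outer diameter, wall 4 mm, near-vertical, centre 90 mm to -x, inner floor 100 mm below. The dipper hangs rightly when its dipper_hook point comes here with x axes alike, its leg in the gap between rim and housing.
- mixer: Fixed white mixer without a head. Origin on the bench under the bowl's centre; x to its back, z up. Base 200 mm wide (y), 30 high, x = -110 to 235. Housing behind the bowl: box, x = 108 to 230, 150 mm wide, flat top 188 mm above the bench. When the dipper hangs, the housing's front is 6 mm from its grip's +x face: no room for a finger there, so it must be held across its 50 mm width (y).
- knob_grip (a point): Grip point of the light knob: on its axis, 24 mm above the housing's flat top when down. The knob is an upright black cylinder, 30 mm in diameter, 85 mm to +x of hang_place; it spans 18 mm below to 12 mm above this point, which moves with it.
- light_knob (a joint): Height of the knob in m: 0 fully down (light off), 0.014 fully up at its stop (light on). It slides straight up and down with about 4 N of friction and stays where it is left.
- rack: Fixed steel rack; origin under its middle on the bench. Base 8 mm thick, x = -58 to 68, 202 wide (y). Three bays, centred at y = -66, 0, 66 mm, parted by walls 4 mm thick at y = -99, -33, 33, 99 that run x = -48 to 68 and up to 150 mm above the bench; open to the top, front and back. The walls stand 6 mm from the dipper grip's ends: in a bay it can be pinched only across its 24 mm thickness (x).
- plain_measure: Bystander, loose in another bay: like the dipper but without a hook, with a round black grip 22 mm thick; 140 mm tall. Origin under the cup's centre.
- canister: Bystander, loose in another bay: steel jar with black cap, 54 mm diameter, 120 mm tall. Origin at the middle of its underside.
- shaker: Bystander, loose on the bench: steel shaker, 62 mm diameter, 92 mm tall, domed top. Origin at the middle of its underside.
- yeast_jar: Bystander, loose on the bench: jar with white cap, 66 mm diameter, 110 mm tall. Origin at the middle of its underside.
There are look-alikes about, which are no part of the job. What is shaped like the part that bears dipper_grip but blue, purple or yellow is not meant.

How it is judged:
By the outcome, as a careful person would: the job done as asked, in the order asked, and still so for the second after the job is handed in, with the robot touching nothing.
It also fails if it takes over 67 s, if anything falls off the work surface, if the arm or the gripper's body presses on something with over 40 N, if the wrist force passes 120 N, or if a joint passes its speed limit or range.

ROBOT

A 6-joint arm with a two-finger parallel gripper is mounted at the origin on the work surface. World frame = base frame: x ahead of the robot, y to its left, z up, the work surface at z = 0. Lengths are in mm, angles in rad, forces in N, time in s.
With the tool pointing down it reaches from about 400 to 925 mm from the base axis. Payload 3.4 kg.
Tool frame: the origin (TCP) lies midway between the tips of the shut fingers; the grasp point (between the pads) lies 19 mm behind it (r.grip_depth is the distance from the TCP to the grasp point, in mm); z points along the fingers, y is the line along which they close (so a half turn about z gives the same grasp; the last joint's range is limited). The gripper opens to 85 mm and grips with 20 to 120 N. Pads are 22 mm wide; open, the fingers measure 114 mm over their backs; the gripper's body (76 mm by 85 mm) begins 54 mm behind the grasp point. The pads swing forward as they close: fully open they stand 13 mm farther back than shut.
Start: joints at [1.095, 0.307, 1.506, -0, 1.328, -0.073], TCP at [224.892, 529.202, 231.305] pointing down, gripper open.
Joint ranges: [-3.12, 3.12], [-1.05, 2.28], [0.14, 2.33], [-1.42, 4.57], [0.1, 2.73], [-2.68, 2.68]. Speed limits (rad/s): [2.57, 2.57, 3.14, 3.14, 3.14, 3.14].

INTERFACE

Orientations are given as a unit quaternion [w, x, y, z].
In Python, from workcell import r, cams gives the robot as it stands.
- The arm moves only by the tool carry_out, never from a script. Its argument "increments" is a list of rows, each a list of 7 numbers: the shift along the tool's x, y, z in m, then the turn, a rotation vector about the tool's x, y, z in units of 8 degrees (1.0 is 8 degrees), then the finger opening in m, from 0 to 0.0854. In form: [[dx, dy, dz, wx, wy, wz, claw], ...]. A call has 1 to 10 rows; each row is the pose to reach, as a shift and turn from the pose commanded when the call began, along the tool's axes at that moment; what a row does not reach only later rows make up. A row lasts 1/10 s, in which the tool goes at most 50 mm and 8.59 degrees, less where a joint would pass 70% of its speed; a pose out of reach is approached as far as the arm can. A call with a gripper value outside its range is refused whole. The fingers move at their own pace and stop on an object; "force" is the grip in N (left out, the last holds). Time passes only in rows, so rows that repeat a pose let the fingers close. It gives the time, the measured TCP pose, the force, the opening and the grip force at its end, in the units of the state.
- r.sense(): the state, without advancing time (a new reading comes with each control period).
- cams.get_image(name): name is "side" or "top" or "wrist"; returns a dict with "image" (384x512x3 uint8, blue, green, red), "camera_matrix" (3x3 intrinsics, pixels), "camera_from_world" (4x4, takes a point from world to camera coordinates). Camera axes: x right, y down, z forward; pixel columns grow to the right and rows downward; lengths in mm; the calibration is good to about 2 mm. A picture is of the moment at which its call begins. There is no depth.
- r.job_done(): hands the job in; it is judged then, once.
The state is a dict: "time": time; "qpos": joint angles; "dq": joint speeds; "joint_torque": joint torques, N m; "eef_pos": TCP position; "ee_rot": TCP orientation; "contact_force": force on the tool from outside, world axes, zero at the start; "moment": the same for the moment, N m; "grip_width": finger opening in mm; "grip_force": force on a finger pad.
Only numpy, scipy, OpenCV 4.12 (cv2) and the standard library are available. Lean on these libraries where they do the work, as an engineer would, in place of code of your own. Each camera call takes 0.05 s, during which the arm holds its last target. There are 200 camera calls.

## Working session

There is one attempt and no reset: what is moved stays moved. The work goes in short steps, Python scripts to look and compute and a tool call to move; the robot and the scene stay as the last step left them, time stands still between calls to the robot, and variables do not carry over. Pictures are saved under pics/ and viewed, at most 10 in all, crops included, and the job is handed in when it is done.

Besides the shell and the picture viewer there is one more tool, called after "Call:" by a JSON object that holds its "api" and its "payload", one argument or row to a line. carry_out: Moves the arm, as the interface text tells. Its arguments: {"type":"object","properties":{"increments":{"type":"array"},"force":{"type":"number"}},"required":["increments"]}

```bash
mkdir -p pics
python3 - <<'E'
from workcell import r,cams
import cv2,numpy as np,pickle
d={}
for n in("side","top","wrist"):
    i=cams.get_image(n);d[n]=i;cv2.imwrite(f"pics/{n}0.png",i["image"]);print(n,i["camera_matrix"].tolist(),np.round(i["camera_from_world"],3).tolist())
pickle.dump(d,open("d0.pkl","wb"))
print(r.sense())
E
```

```text
side [[456.68350803018313, 0.0, 258.8303382391979], [0.0, 456.68350803018313, 194.10925971151582], [0.0, 0.0, 1.0]] [[0.998, 0.062, 0.003, -579.834], [0.05, -0.775, -0.63, 47.424], [-0.037, 0.628, -0.777, 1343.8], [0.0, 0.0, 0.0, 1.0]]
top [[418.2304375154998, 0.0, 256.42864325372324], [0.0, 418.2304375154998, 192.09319913926294], [0.0, 0.0, 1.0]] [[0.025, -1.0, -0.008, -31.298], [-0.997, -0.025, -0.077, 595.291], [0.077, 0.01, -0.997, 1120.551], [0.0, 0.0, 0.0, 1.0]]
wrist [[264.8494611842487, 0.0, 258.8269499444589], [0.0, 264.8494611842487, 188.6431275207009], [0.0, 0.0, 1.0]] [[0.391, 0.92, -0.001, -574.561], [0.882, -0.374, 0.287, -36.501], [0.263, -0.113, -0.958, 377.642], [0.0, 0.0, 0.0, 1.0]]
{'time': 0.15, 'qpos': array([ 1.09551967e+00,  3.07404167e-01,  1.50736090e+00,  2.39272409e-05,
        1.32838501e+00, -7.35302837e-02]), 'dq': array([-0.00133355, -0.00051715, -0.00333422, -0.00013112,  0.00015765,
       -0.00175554]), 'joint_torque': array([-2.00920072e-04, -4.57975638e+01, -2.52218860e+01, -4.94339417e-05,
        8.46030540e-03, -2.01803937e-05]), 'eef_pos': array([224.63280438, 528.7428547 , 230.59560694]), 'ee_rot': array([-2.22186793e-04,  1.99527796e-01,  9.79891857e-01, -7.46431208e-04]), 'contact_force': array([ 0.58939115,  1.16738456, -0.85494766]), 'moment': array([-0.01315384, -0.00437711, -0.0137417 ]), 'grip_force': 0.0, 'grip_width': 85.24530840718847}
```

View pics/top0.png

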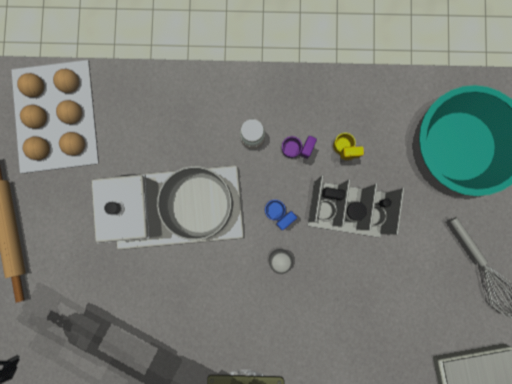

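View pics/side0.png

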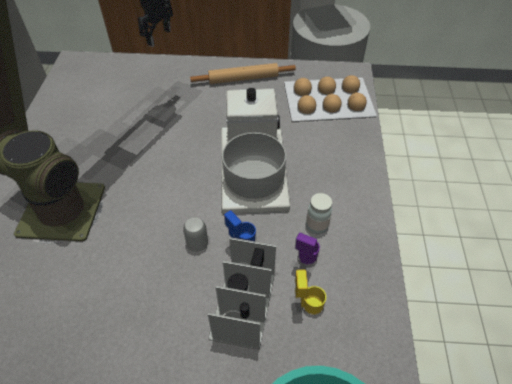

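Run:
```python
import cv2,numpy as np,pickle
d=pickle.load(open("d0.pkl","rb"))
T=d["top"]["image"];S=d["side"]["image"]
def c(I,x,y,w,h,s): return cv2.resize(I[y:y+h,x:x+w],None,fx=s,fy=s,interpolation=cv2.INTER_CUBIC)
a=c(T,85,160,160,95,5);b=np.hstack([c(T,303,170,104,70,3.8462),c(S,205,235,80,54,4.9)[:270,:400]])
# picture 1: mixer in top (5x) ; picture 2: rack top + mixer side
cv2.imwrite("pics/a.png",a)
p=np.zeros((600,800,3),np.uint8);q=c(T,303,170,104,70,4);p[:280,:416]=q
q=c(S,200,230,85,120,4);p[:480,460:800]=q
q=c(S,215,80,80,135,2.2);p[290:290+q.shape[0],:q.shape[1]]=q
cv2.imwrite("pics/b.png",p)
```

```text
Traceback (most recent call last):
ValueError: all the input array dimensions except for the concatenation axis must match exactly, but along dimension 0, the array at index 0 has size 269 and the array at index 1 has size 265
```

Run:
```python
import cv2,numpy as np,pickle
d=pickle.load(open("d0.pkl","rb"))
T=d["top"]["image"];S=d["side"]["image"]
def c(I,x,y,w,h,s): return cv2.resize(I[y:y+h,x:x+w],None,fx=s,fy=s,interpolation=cv2.INTER_CUBIC)
cv2.imwrite("pics/a.png",c(T,85,160,160,95,5))
p=np.zeros((600,800,3),np.uint8);q=c(T,303,170,104,70,4);p[:280,:416]=q
q=c(S,200,230,85,120,4);p[:480,460:800]=q
q=c(S,215,80,80,135,2.2);p[290:290+q.shape[0],:q.shape[1]]=q
cv2.imwrite("pics/b.png",p)
```

```text
(no output)
```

View pics/a.png

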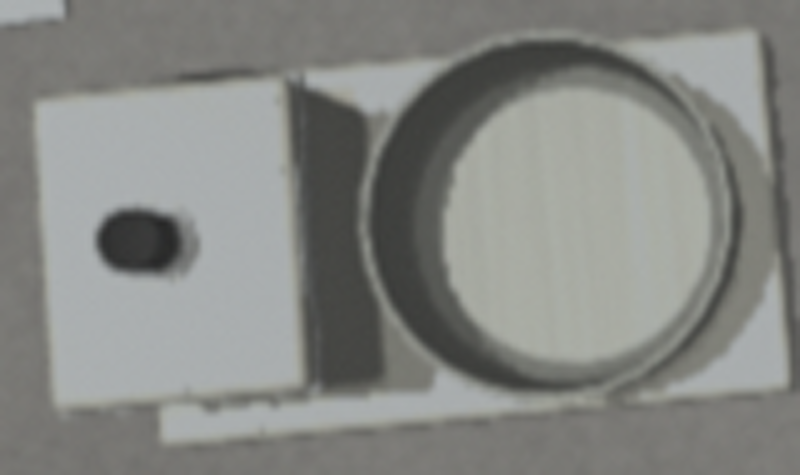

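View pics/b.png

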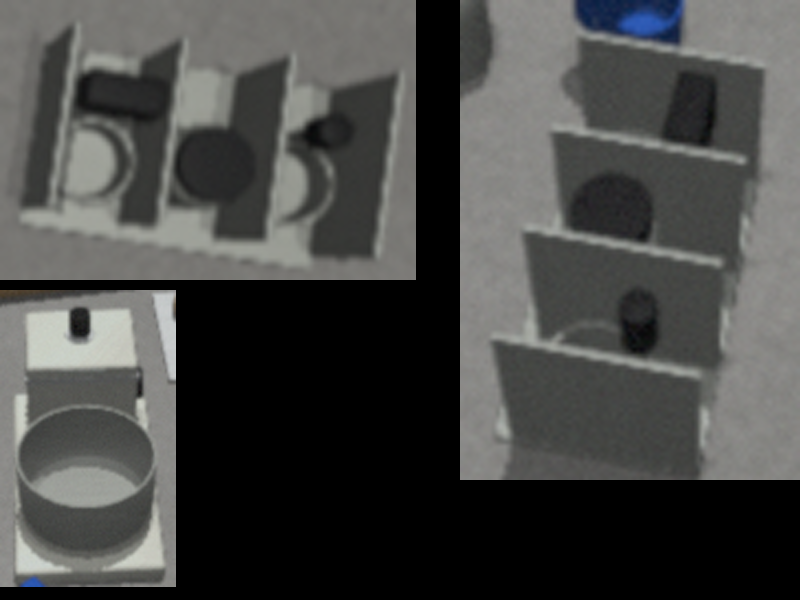

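```bash
cat > h.py <<'E'
import numpy as np,pickle
from scipy.optimize import least_squares
def proj(c,P):
    q=np.atleast_2d(P)@c["camera_from_world"][:3,:3].T+c["camera_from_world"][:3,3]
    p=q@c["camera_matrix"].T; return p[:,:2]/p[:,2:]
def fit(obs,x0):  # obs: (cam,[xyz local],[px]); returns x,y,yaw
    def f(v):
        c,s=np.cos(v[2]),np.sin(v[2]);R=np.array([[c,-s,0],[s,c,0],[0,0,1]])
        return np.concatenate([proj(k,R@np.array(l,float)+[v[0],v[1],0])[0]-p for k,l,p in obs])
    o=least_squares(f,x0,x_scale=[10,10,.1]);return o.x,np.round(o.fun.reshape(-1,2),1)
def w(pose,l):
    c,s=np.cos(pose[2]),np.sin(pose[2]);return np.array([pose[0]+c*l[0]-s*l[1],pose[1]+s*l[0]+c*l[1],l[2]])
E
python3 - <<'E'
from h import *
d=pickle.load(open("d0.pkl","rb"));T,S=d["top"],d["side"]
def u(x,y,s,ox,oy,px=0,py=0): return np.array([(x-px+.5)/s-.5+ox,(y-py+.5)/s-.5+oy])
A=lambda x,y:u(x,y,5,85,160); B=lambda x,y:u(x,y,4,303,170); C=lambda x,y:u(x,y,4,200,230,460,0); D=lambda x,y:u(x,y,2.2,215,80,0,290)
mx=[(T,(108,-75,188),A(287,80)),(T,(108,75,188),A(303,385)),(T,(230,-75,188),A(36,100)),(T,(230,75,188),A(57,407)),
(T,(-110,-100,30),A(763,33)),(T,(-110,100,30),A(788,385)),(T,(235,100,30),A(160,442)),(T,(0,0,135),A(549,215)),
(S,(108,-75,188),D(136,368)),(S,(108,75,188),D(28,368)),(S,(230,75,188),D(26,311)),(S,(230,-75,188),D(131,310)),(S,(-110,100,30),D(16,571)),(S,(-110,-100,30),D(163,568)),(S,(0,0,135),D(87,456))]
for n,o in(("both",mx),("top",mx[:8]),("side",mx[8:])):
    m,e=fit(o,[550,200,1.5]);print(n,m,e.tolist())
m,_=fit(mx,[550,200,1.5]);print("hang",w(m,(90,0,135)),"knob",w(m,(175,0,212)))
rk=[]
for y,a,b,c_,dd in((99,(78,25),(58,205),(580,36),(763,67)),(33,(184,42),(163,225),(553,131),(745,160)),(-33,(292,57),(273,240),(525,230),(722,262)),(-99,(401,73),(378,257),(493,340),(702,375))):
    rk+=[(T,(68,y,150),B(*a)),(T,(-48,y,150),B(*b)),(S,(-48,y,150),C(*c_)),(S,(68,y,150),C(*dd))]
k,e=fit(rk,[550,-250,0]);print("rack",k,e.tolist()); print("bay",w(k,(0,66,0)))
for n,sel in(("t",T),("s",S)): print(n,fit([o for o in rk if o[0] is sel],[550,-250,0])[0])
g=[(T,(12,25,148),B(86,72)),(T,(12,-25,148),B(171,80)),(T,(-12,-25,148),B(166,118)),(T,(-12,25,148),B(80,105))]
p,e=fit(g,[560,-180,0]);print("grip top",p,e.tolist())
p[2]=k[2]
print("side pred corners",[ (np.round((proj(S,w(p,(a,b,h)))[0]-[200,230])*4+[460,0])).tolist() for a,b,h in((12,25,148),(12,-25,148),(-12,-25,148),(-12,25,148),(-12,-25,98),(12,-25,98))])
print("cup",(proj(T,w(p,(-39,0,58)))[0]-[303,170])*4)
E
```

```text
both [557.38895161 134.81782888   1.68060795] [[0.7, -2.0], [1.6, 0.9], [-0.8, -1.6], [-1.5, 1.0], [0.5, -1.4], [1.5, 1.6], [-0.3, 1.0], [-0.1, 0.0], [1.2, -1.3], [-1.2, 0.2], [-0.4, -0.4], [0.6, -1.2], [-1.4, 0.9], [1.2, -0.3], [-0.6, -1.1]]
top [557.29803407 135.27499712   1.68155909] [[0.5, -1.9], [1.4, 1.0], [-1.0, -1.5], [-1.7, 1.1], [0.3, -1.4], [1.4, 1.5], [-0.5, 1.1], [-0.3, 0.1]]
side [557.64208555 133.37838103   1.67884469] [[1.3, -0.9], [-1.1, 0.5], [-0.2, -0.1], [0.8, -0.9], [-1.4, 1.2], [1.2, 0.2], [-0.6, -0.7]]
hang [547.52575622 224.27573729 135.        ] knob [538.21051613 308.7637619  212.        ]
rack [ 5.52365929e+02 -2.68184401e+02 -1.23295839e-01] [[0.7, -1.0], [-0.8, 1.3], [-1.3, -0.7], [0.3, -0.9], [1.2, -1.3], [0.1, 0.3], [-0.9, -1.1], [0.2, -0.2], [1.2, -1.0], [-0.2, 0.7], [-0.8, -0.7], [0.9, 0.1], [1.0, -1.1], [0.9, 0.5], [-0.3, -1.0], [0.5, -0.1]]
bay [ 560.48285251 -202.68542717    0.        ]
t [ 5.51869034e+02 -2.67011940e+02 -1.20323781e-01]
s [ 5.52838013e+02 -2.69465037e+02 -1.26346193e-01]
grip top [ 5.88504873e+02 -2.06377412e+02 -1.06331162e-01] [[0.3, -0.8], [-0.5, -0.1], [-0.4, 0.2], [0.6, 0.7]]
side pred corners [[715.0, 68.0], [699.0, 140.0], [659.0, 133.0], [675.0, 62.0], [660.0, 176.0], [699.0, 182.0]]
cup [ 92.19995585 160.81652836]
```

```bash
cat >> h.py <<'E'
def inc(x,y,z,ang): # target TCP mm + closing angle deg, tool down -> tool shift (m) and turn (8deg units) from measured pose
    from workcell import r
    from scipy.spatial.transform import Rotation as Ro
    s=r.sense();R=Ro.from_quat(s["ee_rot"],scalar_first=True)
    a=np.deg2rad(ang);Y=np.array([np.cos(a),np.sin(a),0])
    if Y@R.as_matrix()[:,1]<0:pass
    Z=np.array([0,0,-1.]);M=np.c_[np.cross(Y,Z),Y,Z]
    d=R.inv().apply(np.array([x,y,z])-s["eef_pos"])/1e3
    t=np.rad2deg((R.inv()*Ro.from_matrix(M)).as_rotvec())/8
    print("t",round(s["time"],2),"pos",np.round(s["eef_pos"],1),"F",np.round(s["contact_force"],1),"w",round(s["grip_width"],1),"q6",round(s["qpos"][5],2));print("inc",np.round(d,4),np.round(t,2))
E
python3 - <<'E'
from h import *
d=pickle.load(open("d0.pkl","rb"))
import cv2
inc(538,309,320,6.3)
# knob from dark blobs
for n,(x,y,w_,h_) in(("top",(100,195,25,25)),("side",(240,84,25,22))):
    g=d[n]["image"][y:y+h_,x:x+w_].max(2)
    yy,xx=np.where(g<75);print(n,xx.min()+x,xx.max()+x,yy.min()+y,yy.max()+y)
    t=np.linspace(0,6.28,60)
    P=np.array([[538.2+15*np.cos(a),308.8+15*np.sin(a),h] for a in t for h in(194,224)]);p=proj(d[n],P);print(p.min(0),p.max(0))
E
```

```text
t 0.15 pos [224.6 528.7 230.6] F [ 0.6  1.2 -0.9] w 85.2 q6 -0.07
inc [-0.3743 -0.0798 -0.0893] [-0.01  0.    7.59]
top 105 120 203 213
[104.03419924 200.51981733] [121.70530243 214.16307136]
side 247 255 88 101
[245.97768818  86.91155438] [256.18332538 101.44967196]
```

Call:
{"api": "carry_out", "payload": {
  "increments": [
    [0, 0, -0.05, 0, 0, 0, 0.085],
    [-0.374, -0.08, -0.089, 0, 0, 7.6, 0.085],
    [-0.374, -0.08, -0.089, 0, 0, 7.6, 0.085],
    [-0.374, -0.08, -0.089, 0, 0, 7.6, 0.085],
    [-0.374, -0.08, -0.089, 0, 0, 7.6, 0.085],
    [-0.374, -0.08, -0.089, 0, 0, 7.6, 0.085],
    [-0.374, -0.08, -0.089, 0, 0, 7.6, 0.085],
    [-0.374, -0.08, -0.089, 0, 0, 7.6, 0.085],
    [-0.374, -0.08, -0.089, 0, 0, 7.6, 0.085],
    [-0.374, -0.08, -0.089, 0, 0, 7.6, 0.085]
  ]
}}

```text
time: 1.15
eef_pos: [542.0, 306.1, 319.9]
ee_rot: [0.001, 0.67, 0.742, 0.0]
contact_force: [-1.2, 0.1, -0.5]
grip_width: 85.2
grip_force: 0.0
```

Call:
{"api": "carry_out", "payload": {
  "increments": [
    [0, 0, 0, 0, 0, 0, 0.085],
    [0, 0, 0, 0, 0, 0, 0.085]
  ]
}}

```text
time: 1.35
eef_pos: [536.7, 309.8, 319.8]
ee_rot: [-0.001, 0.668, 0.744, -0.001]
contact_force: [0.0, -0.6, -0.2]
grip_width: 84.8
grip_force: 0.0
```

Run:
```python
from h import *
from workcell import cams
import cv2
i=cams.get_image("wrist");pickle.dump(i,open("w1.pkl","wb"))
inc(538,309,196,6.3)
I=cv2.resize(i["image"],None,fx=1.5,fy=1.5,interpolation=cv2.INTER_CUBIC)
m=[557.39,134.8,1.6806]
t=np.linspace(0,2*np.pi,100)
def draw(P,c):
    for p in proj(i,np.array(P)): cv2.circle(I,tuple(int(v) for v in np.round(p*1.5+.25)),1,c,-1)
draw([w(m,(92*np.cos(a),92*np.sin(a),135)) for a in t],(0,0,255))
draw([w(m,(175+15*np.cos(a),15*np.sin(a),224)) for a in t],(0,255,0))
draw([w(m,(108,b,188)) for b in np.linspace(-75,75,40)],(255,0,0))
draw([w(m,(b,s,188)) for b in np.linspace(108,230,40) for s in(-75,75)],(255,0,0))
cv2.imwrite("pics/w1.png",I)
```

```text
t 1.4 pos [536.5 310.  320. ] F [-0.6  0.8 -0.3] w 85.1 q6 0.35
inc [-0.0012  0.0015  0.124 ] [-0.01 -0.   -0.  ]
```

View pics/w1.png

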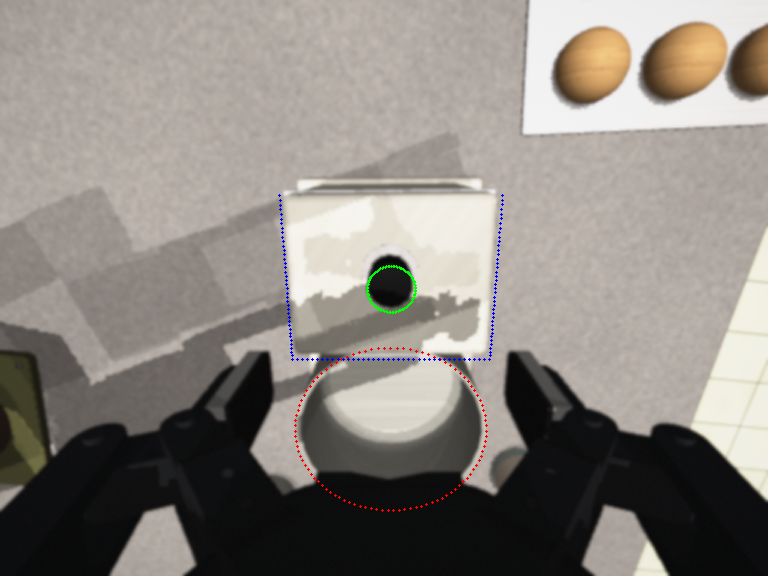

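Call:
{"api": "carry_out", "payload": {
  "increments": [
    [0, 0, 0.05, 0, 0, 0, 0.06],
    [0, 0, 0.1, 0, 0, 0, 0.06],
    [-0.001, 0.001, 0.124, 0, 0, 0, 0.06],
    [-0.001, 0.001, 0.124, 0, 0, 0, 0.06],
    [-0.001, 0.001, 0.124, 0, 0, 0, 0.06]
  ],
  "force": 30
}}

```text
time: 1.9
eef_pos: [538.3, 309.5, 196.8]
ee_rot: [-0.0, 0.667, 0.745, 0.0]
contact_force: [1.0, 0.5, 0.7]
grip_width: 60.2
grip_force: 0.0
```

Call:
{"api": "carry_out", "payload": {
  "increments": [
    [0, 0, 0, 0, 0, 0, 0.02],
    [0, 0, 0, 0, 0, 0, 0.02],
    [0, 0, 0, 0, 0, 0, 0.02],
    [0, 0, 0, 0, 0, 0, 0.02],
    [0, 0, 0, 0, 0, 0, 0.02],
    [0, 0, 0, 0, 0, 0, 0.02]
  ],
  "force": 30
}}

```text
time: 2.5
eef_pos: [537.5, 309.2, 198.8]
ee_rot: [-0.001, 0.668, 0.744, 0.0]
contact_force: [-5.8, 0.5, 5.0]
grip_width: 28.9
grip_force: 30.1
```

Call:
{"api": "carry_out", "payload": {
  "increments": [
    [0, 0, -0.003, 0, 0, 0, 0.02],
    [0, 0, -0.006, 0, 0, 0, 0.02],
    [0, 0, -0.009, 0, 0, 0, 0.02],
    [0, 0, -0.012, 0, 0, 0, 0.02],
    [0, 0, -0.014, 0, 0, 0, 0.02],
    [0, 0, -0.016, 0, 0, 0, 0.02],
    [0, 0, -0.016, 0, 0, 0, 0.02]
  ]
}}

```text
time: 3.2
eef_pos: [537.5, 309.1, 212.3]
ee_rot: [-0.001, 0.668, 0.744, -0.001]
contact_force: [-5.3, 2.7, -2.1]
grip_width: 28.6
grip_force: 30.1
```

Call:
{"api": "carry_out", "payload": {
  "increments": [
    [0, 0, -0.002, 0, 0, 0, 0.02],
    [0, 0, -0.003, 0, 0, 0, 0.02],
    [0, 0, -0.003, 0, 0, 0, 0.02]
  ]
}}

```text
time: 3.5
eef_pos: [537.5, 309.0, 213.1]
ee_rot: [-0.002, 0.668, 0.744, -0.001]
contact_force: [-3.7, 4.6, -12.9]
grip_width: 29.1
grip_force: 31.7
```

Call:
{"api": "carry_out", "payload": {
  "increments": [
    [0, 0, 0.001, 0, 0, 0, 0.02],
    [0, 0, 0.001, 0, 0, 0, 0.085],
    [0, 0, 0.001, 0, 0, 0, 0.085],
    [0, 0, 0.001, 0, 0, 0, 0.085],
    [0, 0, -0.04, 0, 0, 0, 0.085],
    [0, 0, -0.09, 0, 0, 0, 0.085],
    [0, 0, -0.12, 0, 0, 0, 0.085],
    [0, 0, -0.12, 0, 0, 0, 0.085]
  ]
}}

```text
time: 4.3
eef_pos: [542.2, 309.5, 342.7]
ee_rot: [0.003, 0.668, 0.744, 0.006]
contact_force: [-0.1, -0.1, 0.1]
grip_width: 85.2
grip_force: 0.0
```

Run:
```python
from h import *
inc(586,-206,300,-7)
```

```text
t 4.3 pos [542.2 309.5 342.7] F [-0.1 -0.1  0.1] w 85.2 q6 0.34
inc [-0.5174 -0.0123  0.0404] [ 0.09 -0.04  1.64]
```

Call:
{"api": "carry_out", "payload": {
  "increments": [
    [-0.515, -0.01, 0.02, 0, 0, 1.65, 0.085],
    [-0.515, -0.01, 0.02, 0, 0, 1.65, 0.085],
    [-0.515, -0.01, 0.02, 0, 0, 1.65, 0.085],
    [-0.515, -0.01, 0.02, 0, 0, 1.65, 0.085],
    [-0.515, -0.01, 0.02, 0, 0, 1.65, 0.085],
    [-0.515, -0.01, 0.02, 0, 0, 1.65, 0.085],
    [-0.515, -0.01, 0.02, 0, 0, 1.65, 0.085],
    [-0.515, -0.01, 0.02, 0, 0, 1.65, 0.085],
    [-0.515, -0.01, 0.02, 0, 0, 1.65, 0.085],
    [-0.515, -0.01, 0.02, 0, 0, 1.65, 0.085]
  ]
}}

```text
time: 5.3
eef_pos: [582.7, -191.7, 315.6]
ee_rot: [0.0, 0.749, 0.662, -0.0]
contact_force: [1.1, -0.0, -0.3]
grip_width: 84.7
grip_force: 0.0
```

Call:
{"api": "carry_out", "payload": {
  "increments": [
    [0, 0, 0, 0, 0, 0, 0.085],
    [0, 0, 0, 0, 0, 0, 0.085]
  ]
}}

```text
time: 5.5
eef_pos: [582.6, -190.8, 315.0]
ee_rot: [-0.001, 0.75, 0.661, -0.0]
contact_force: [-0.0, 1.2, 0.2]
grip_width: 84.9
grip_force: 0.0
```

Run:
```python
from h import *
inc(588.5,-206.4,300,-6.7)
```

```text
t 5.5 pos [ 582.6 -190.8  315. ] F [-0.   1.2  0.2] w 84.9 q6 -0.26
inc [-0.0147  0.0078  0.015 ] [-0.01 -0.   -0.06]
```

Look with the wrist and side cameras at the grip, overlaying the estimate.

Call:
{"api": "carry_out", "payload": {
  "increments": [
    [-0.015, 0.007, 0.015, 0, 0, 0, 0.085],
    [-0.015, 0.007, 0.015, 0, 0, 0, 0.085],
    [-0.015, 0.007, 0.015, 0, 0, 0, 0.085]
  ]
}}

```text
time: 5.8
eef_pos: [587.8, -204.0, 299.8]
ee_rot: [-0.001, 0.749, 0.663, -0.0]
contact_force: [0.9, -0.9, -0.0]
grip_width: 84.8
grip_force: 0.0
```

Run:
```python
from h import *
from workcell import cams
import cv2
i=cams.get_image("wrist");s=cams.get_image("side")
inc(588.5,-206.4,200,-6.7)
g=[588.5,-206.4,-.117];k=[552.4,-268.2,-.1233];m=[557.39,134.8,1.6806]
def draw(I,i,P,c,sc,o=(0,0)):
    for p in proj(i,np.array(P)): cv2.circle(I,tuple(int(v) for v in np.round((p-o)*sc)),1,c,-1)
I=cv2.resize(i["image"][60:360,130:400],None,fx=1.8,fy=1.8,interpolation=cv2.INTER_CUBIC)
L=np.linspace(-1,1,30)
box=[w(g,(12*a,25*b,148)) for a in L for b in(-1,1)]+[w(g,(12*b,25*a,148)) for a in L for b in(-1,1)]
wl=[w(k,(x,y,150)) for x in np.linspace(-48,68,40) for y in(31,35,97,101)]
cup=[w(g,(-39+28*np.cos(a*3.14),28*np.sin(a*3.14),58)) for a in L]
draw(I,i,box,(0,255,0),1.8,(130,60));draw(I,i,wl,(0,0,255),1.8,(130,60));draw(I,i,cup,(255,255,0),1.8,(130,60))
J=cv2.resize(s["image"][78:110,225:285],None,fx=5,fy=5,interpolation=cv2.INTER_CUBIC)
draw(J,s,[w(m,(175+15*np.cos(a*3.14),15*np.sin(a*3.14),238)) for a in L],(0,255,0),5,(225,78))
p=np.zeros((600,800,3),np.uint8);p[:540,:486]=I;p[:160,490:790]=J
cv2.imwrite("pics/w2.png",p)
```

```text
t 5.9 pos [ 588.2 -203.9  300.9] F [ 0.1  0.3 -0.4] w 85.0 q6 -0.28
inc [-0.0025  0.0006  0.1009] [-0.   -0.   -0.03]
```

View pics/w2.png

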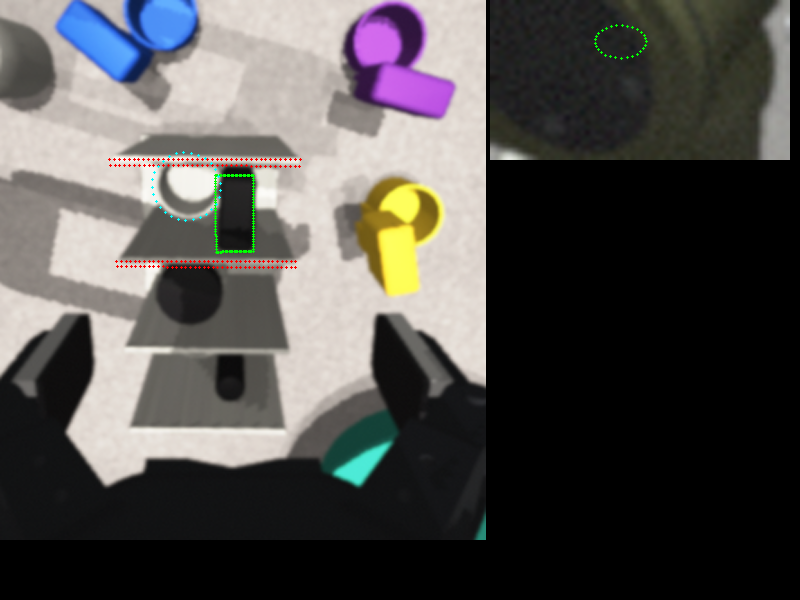

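Call:
{"api": "carry_out", "payload": {
  "increments": [
    [-0.001, 0, 0.05, 0, 0, 0, 0.07],
    [-0.001, 0, 0.1, 0, 0, 0, 0.07],
    [-0.001, 0, 0.15, 0, 0, 0, 0.07],
    [-0.001, 0, 0.18, 0, 0, 0, 0.07],
    [-0.001, 0, 0.192, 0, 0, 0, 0.07],
    [-0.001, 0, 0.192, 0, 0, 0, 0.07],
    [-0.001, 0, 0.192, 0, 0, 0, 0.07]
  ],
  "force": 40
}}

```text
time: 6.6
eef_pos: [589.6, -206.3, 110.6]
ee_rot: [0.001, 0.749, 0.663, 0.001]
contact_force: [0.0, -0.2, 0.0]
grip_width: 70.0
grip_force: 0.0
```

Call:
{"api": "carry_out", "payload": {
  "increments": [
    [0, 0, 0, 0, 0, 0, 0.015],
    [0, 0, 0, 0, 0, 0, 0.015],
    [0, 0, 0, 0, 0, 0, 0.015],
    [0, 0, 0, 0, 0, 0, 0.015],
    [0, 0, 0, 0, 0, 0, 0.015],
    [0, 0, 0, 0, 0, 0, 0.015],
    [0, 0, 0, 0, 0, 0, 0.015]
  ],
  "force": 40
}}

```text
time: 7.3
eef_pos: [589.0, -206.3, 110.2]
ee_rot: [0.001, 0.749, 0.662, 0.001]
contact_force: [0.6, 1.2, 6.7]
grip_width: 23.6
grip_force: 40.8
```

Call:
{"api": "carry_out", "payload": {
  "increments": [
    [0, 0, -0.005, 0, 0, 0, 0.015],
    [0, 0, -0.02, 0, 0, 0, 0.015],
    [0, 0, -0.045, 0, 0, 0, 0.015],
    [0, 0, -0.075, 0, 0, 0, 0.015],
    [0, 0, -0.105, 0, 0, 0, 0.015],
    [0, 0, -0.135, 0, 0, 0, 0.015],
    [0, 0, -0.165, 0, 0, 0, 0.015],
    [0, 0, -0.19, 0, 0, 0, 0.015],
    [0, 0, -0.19, 0, 0, 0, 0.015],
    [0, 0, -0.19, 0, 0, 0, 0.015]
  ]
}}

```text
time: 8.3
eef_pos: [587.6, -205.8, 298.2]
ee_rot: [-0.0, 0.749, 0.662, -0.0]
contact_force: [0.2, -0.3, -3.5]
grip_width: 23.7
grip_force: 39.9
```

Run:
```python
from h import *
inc(740,150,290,96.3)
```

```text
t 8.3 pos [ 587.6 -205.8  298.2] F [ 0.2 -0.3 -3.5] w 23.7 q6 -0.28
inc [0.3718 0.1078 0.0082] [-0.000e+00 -1.000e-02 -1.292e+01]
```

Call:
{"api": "carry_out", "payload": {
  "increments": [
    [0.02, 0.005, 0.0, 0, 0, -0.5, 0.015],
    [0.05, 0.015, 0.0, 0, 0, -1.3, 0.015],
    [0.08, 0.025, 0.0, 0, 0, -2.3, 0.015],
    [0.11, 0.035, 0, 0, 0, -3.3, 0.015],
    [0.14, 0.045, 0, 0, 0, -4.3, 0.015],
    [0.17, 0.055, 0, 0, 0, -5.3, 0.015],
    [0.2, 0.06, 0, 0, 0, -6.3, 0.015],
    [0.23, 0.07, 0, 0, 0, -7.3, 0.015],
    [0.26, 0.08, 0, 0, 0, -8.3, 0.015],
    [0.285, 0.085, 0, 0, 0, -9.2, 0.015]
  ]
}}

```text
time: 9.3
eef_pos: [706.7, 68.2, 295.0]
ee_rot: [-0.003, 0.2, 0.98, -0.0]
contact_force: [0.1, -0.0, -2.8]
grip_width: 23.7
grip_force: 40.0
```

Run:
```python
from h import *
inc(740,150,290,96.3)
```

```text
t 9.3 pos [706.7  68.2 295. ] F [ 0.1 -0.  -2.8] w 23.7 q6 -1.13
inc [0.0014 0.0884 0.0048] [-0.   -0.04 -3.67]
```

Call:
{"api": "carry_out", "payload": {
  "increments": [
    [0, 0.025, 0.0, 0, 0, -1, 0.015],
    [0, 0.05, 0, 0, 0, -2, 0.015],
    [0, 0.075, 0, 0, 0, -3, 0.015],
    [0.001, 0.088, 0, 0, 0, -3.65, 0.015],
    [0.001, 0.088, 0, 0, 0, -3.65, 0.015],
    [0.001, 0.088, 0, 0, 0, -3.65, 0.015],
    [0.001, 0.088, 0, 0, 0, -3.65, 0.015]
  ]
}}

```text
time: 10.0
eef_pos: [740.6, 146.5, 297.5]
ee_rot: [-0.001, -0.049, 0.999, -0.0]
contact_force: [-0.3, -0.2, -2.5]
grip_width: 23.7
grip_force: 40.0
```

Run:
```python
from h import *
from workcell import cams
import cv2
inc(740,150,105,96.3)
a=cams.get_image("top");b=cams.get_image("side")
I=cv2.resize(a["image"][80:260,80:310],None,fx=1.7,fy=1.7);J=cv2.resize(b["image"][60:270,210:400],None,fx=2,fy=2)
p=np.zeros((600,800,3),np.uint8);p[:I.shape[0],:I.shape[1]]=I;p[:J.shape[0],410:410+J.shape[1]]=J[:,:390];cv2.imwrite("pics/c.png",p)
```

```text
t 10.0 pos [740.6 146.5 297.5] F [-0.3 -0.2 -2.5] w 23.7 q6 -1.53
inc [-0.0003  0.0037  0.1925] [-0.01 -0.02 -0.08]
```

View pics/c.png

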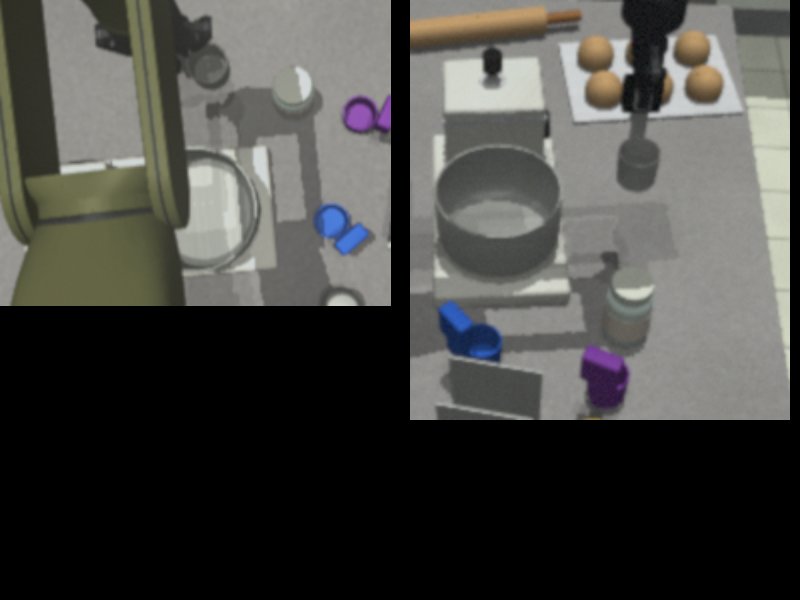

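Call:
{"api": "carry_out", "payload": {
  "increments": [
    [0, 0, 0.04, 0, 0, 0, 0.015],
    [0, 0, 0.08, 0, 0, 0, 0.015],
    [0, 0, 0.12, 0, 0, 0, 0.015],
    [0, 0, 0.155, 0, 0, 0, 0.015],
    [0, 0, 0.175, 0, 0, 0, 0.015],
    [0, 0, 0.185, 0, 0, 0, 0.015],
    [0, 0, 0.189, 0, 0, 0, 0.015],
    [0, 0, 0.191, 0, 0, 0, 0.015],
    [0, 0, 0.192, 0, 0, 0, 0.015],
    [0, 0, 0.193, 0, 0, 0, 0.015]
  ]
}}

```text
time: 11.1
eef_pos: [742.4, 147.8, 107.7]
ee_rot: [0.002, -0.05, 0.999, 0.0]
contact_force: [-0.1, -0.3, -1.5]
grip_width: 23.9
grip_force: 40.0
```

Call:
{"api": "carry_out", "payload": {
  "increments": [
    [0, 0, 0.001, 0, 0, 0, 0.015],
    [0, 0, 0.002, 0, 0, 0, 0.015]
  ]
}}

```text
time: 11.3
eef_pos: [741.6, 147.7, 104.6]
ee_rot: [0.001, -0.05, 0.999, 0.0]
contact_force: [0.5, 0.8, -2.6]
grip_width: 23.6
grip_force: 40.0
```

Call:
{"api": "carry_out", "payload": {
  "increments": [
    [0, 0, 0.001, 0, 0, 0, 0.015],
    [0, 0, 0.002, 0, 0, 0, 0.015],
    [0, 0, 0.002, 0, 0, 0, 0.015]
  ]
}}

```text
time: 11.6
eef_pos: [741.4, 147.8, 102.2]
ee_rot: [0.0, -0.05, 0.999, 0.0]
contact_force: [-0.1, 0.2, -0.1]
grip_width: 23.3
grip_force: 40.3
```

Call:
{"api": "carry_out", "payload": {
  "increments": [
    [0, 0, 0.001, 0, 0, 0, 0.015],
    [0, 0, 0.002, 0, 0, 0, 0.015],
    [0, 0, 0.002, 0, 0, 0, 0.015]
  ]
}}

```text
time: 11.9
eef_pos: [741.6, 148.0, 102.1]
ee_rot: [0.001, -0.05, 0.999, 0.0]
contact_force: [-2.7, 0.8, 7.5]
grip_width: 23.5
grip_force: 41.5
```

Call:
{"api": "carry_out", "payload": {
  "increments": [
    [0, 0, -0.001, 0, 0, 0, 0.023],
    [0, 0, -0.001, 0, 0, 0, 0.085],
    [0, 0, -0.001, 0, 0, 0, 0.085],
    [0, 0, -0.001, 0, 0, 0, 0.085],
    [0, 0, -0.001, 0, 0, 0, 0.085],
    [0, 0, -0.03, 0, 0, 0, 0.085],
    [0, 0, -0.07, 0, 0, 0, 0.085],
    [0, 0, -0.1, 0, 0, 0, 0.085],
    [0, 0, -0.1, 0, 0, 0, 0.085]
  ]
}}

```text
time: 12.8
eef_pos: [744.8, 148.1, 206.4]
ee_rot: [0.006, -0.05, 0.999, 0.0]
contact_force: [0.9, 0.1, 0.2]
grip_width: 84.8
grip_force: 0.0
```

Run:
```python
from h import *
inc(740,148,205,6.3)
```

```text
t 12.8 pos [744.8 148.1 206.4] F [0.9 0.1 0.2] w 84.8 q6 -1.53
inc [0.0048 0.0004 0.0013] [ 0.06  0.06 11.18]
```

Call:
{"api": "carry_out", "payload": {
  "increments": [
    [0.002, 0, 0, 0, 0, 11.2, 0.085],
    [0.002, 0, 0, 0, 0, 11.2, 0.085],
    [0.002, 0, 0, 0, 0, 11.2, 0.085],
    [0.002, 0, 0, 0, 0, 11.2, 0.085],
    [0.002, 0, 0, 0, 0, 11.2, 0.085],
    [0.002, 0, 0, 0, 0, 11.2, 0.085],
    [0.002, 0, 0, 0, 0, 11.2, 0.085],
    [0.002, 0, 0, 0, 0, 11.2, 0.085],
    [0.002, 0, 0, 0, 0, 11.2, 0.085],
    [0.002, 0, 0, 0, 0, 11.2, 0.085]
  ]
}}

```text
time: 13.8
eef_pos: [738.9, 147.3, 198.7]
ee_rot: [-0.001, 0.646, 0.763, -0.001]
contact_force: [0.1, 0.0, 0.8]
grip_width: 85.1
grip_force: 0.0
```

Call:
{"api": "carry_out", "payload": {
  "increments": [
    [0, 0, 0, 0, 0, 1, 0.085],
    [0, 0, 0, 0, 0, 1, 0.085],
    [0, 0, 0, 0, 0, 1, 0.085]
  ]
}}

```text
time: 14.1
eef_pos: [739.0, 147.4, 199.1]
ee_rot: [-0.0, 0.695, 0.719, -0.0]
contact_force: [-0.4, 0.6, -0.3]
grip_width: 84.8
grip_force: 0.0
```

Run:
```python
from h import *
from workcell import cams
import cv2
inc(740,148,105,6.3)
i=cams.get_image("wrist")
I=cv2.resize(i["image"],None,fx=1.5,fy=1.5,interpolation=cv2.INTER_CUBIC)
g=[740,148,np.deg2rad(96.3)];L=np.linspace(-1,1,30)
for p in proj(i,np.array([w(g,(12*a,25*b,140)) for a in L for b in(-1,1)]+[w(g,(12*b,25*a,140)) for a in L for b in(-1,1)])): cv2.circle(I,tuple(int(v) for v in np.round(p*1.5)),1,(0,255,0),-1)
cv2.imwrite("pics/w3.png",I)
```

```text
t 14.1 pos [739.  147.4 199.1] F [-0.4  0.6 -0.3] w 84.8 q6 0.11
inc [0.0006 0.0011 0.0941] [-0.01  0.   -0.53]
```

View pics/w3.png

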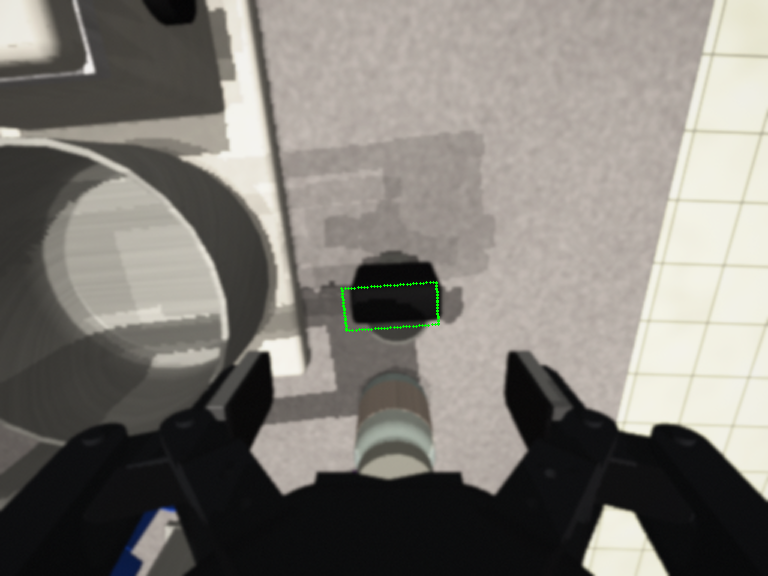

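Call:
{"api": "carry_out", "payload": {
  "increments": [
    [0.0, 0.0025, 0.0, 0, 0, -0.45, 0.085],
    [0.0, 0.0025, 0.03, 0, 0, -0.45, 0.085],
    [0.0, 0.0025, 0.06, 0, 0, -0.45, 0.085],
    [0.0, 0.0025, 0.09, 0, 0, -0.45, 0.085],
    [0.0, 0.0025, 0.101, 0, 0, -0.45, 0.085],
    [0.0, 0.0025, 0.101, 0, 0, -0.45, 0.085],
    [0.0, 0.0025, 0.101, 0, 0, -0.45, 0.085]
  ]
}}

```text
time: 14.85
eef_pos: [742.7, 147.7, 99.9]
ee_rot: [0.001, 0.673, 0.74, 0.001]
contact_force: [1.4, -0.6, 0.2]
grip_width: 85.2
grip_force: 0.0
```

Call:
{"api": "carry_out", "payload": {
  "increments": [
    [0, 0, 0, 0, 0, 0, 0.06],
    [0, 0, 0, 0, 0, 0, 0.056],
    [0, 0, 0, 0, 0, 0, 0.052],
    [0, 0, 0, 0, 0, 0, 0.048],
    [0, 0, 0, 0, 0, 0, 0.04],
    [0, 0, 0, 0, 0, 0, 0.04],
    [0, 0, 0, 0, 0, 0, 0.04]
  ],
  "force": 50
}}

```text
time: 15.55
eef_pos: [742.6, 147.9, 100.4]
ee_rot: [0.001, 0.673, 0.74, 0.001]
contact_force: [0.2, 1.7, 6.0]
grip_width: 49.4
grip_force: 52.6
```

Run:
```python
from h import *
inc(741.5,148,98,5.7)
```

```text
t 15.55 pos [742.6 147.9 100.4] F [0.2 1.7 6. ] w 49.4 q6 0.05
inc [ 0.0002 -0.0011  0.0024] [ 0.02 -0.   -0.03]
```

Call:
{"api": "carry_out", "payload": {
  "increments": [
    [0, 0, -0.01, 0, 0, 0, 0.04],
    [0, 0, -0.03, 0, 0, 0, 0.04],
    [0, 0, -0.06, 0, 0, 0, 0.04],
    [0, 0, -0.09, 0, 0, 0, 0.04],
    [0, 0, -0.12, 0, 0, 0, 0.04],
    [0, 0, -0.15, 0, 0, 0, 0.04],
    [0, 0, -0.17, 0, 0, 0, 0.04],
    [0, 0, -0.18, 0, 0, 0, 0.04],
    [0, 0, -0.18, 0, 0, 0, 0.04]
  ]
}}

```text
time: 16.45
eef_pos: [742.3, 147.5, 280.4]
ee_rot: [0.001, 0.673, 0.74, 0.001]
contact_force: [0.2, -0.9, -2.4]
grip_width: 50.2
grip_force: 52.4
```

Run:
```python
from h import *
import cv2
inc(547.5,224.3,280,6.3)
d=pickle.load(open("d0.pkl","rb"));t=np.linspace(0,2*np.pi,240,endpoint=False)
for n in("top","side"):
    g=cv2.cvtColor(d[n]["image"],cv2.COLOR_BGR2GRAY).astype(np.float32)
    def smp(x,y,r):
        p=proj(d[n],np.c_[x+r*np.cos(t),y+r*np.sin(t),np.full(240,135.)]).astype(np.float32)
        return cv2.remap(g,p[:,:1].copy(),p[:,1:].copy(),cv2.INTER_LINEAR).ravel()
    best=sorted(((-np.mean(np.minimum(smp(x,y,90)-smp(x,y,84.5),40)),x,y) for x in np.arange(549,566,.5) for y in np.arange(127,143,.5)))[:6]
    print(n,[(round(float(-b[0]),1),float(b[1]),float(b[2])) for b in best])
```

```text
t 16.45 pos [742.3 147.5 280.4] F [ 0.2 -0.9 -2.4] w 50.2 q6 0.05
inc [ 0.0949 -0.1866 -0.    ] [ 0.02  0.   -0.11]
top [(30.5, 558.0, 137.0), (30.5, 557.5, 137.0), (30.4, 558.0, 136.5), (30.3, 558.5, 137.0), (30.3, 558.5, 136.5), (30.2, 557.0, 137.0)]
side [(19.5, 557.5, 135.5), (19.5, 557.0, 135.5), (19.4, 557.5, 135.0), (19.4, 557.0, 135.0), (19.3, 558.0, 135.5), (19.3, 557.5, 136.0)]
```

Call:
{"api": "carry_out", "payload": {
  "increments": [
    [0.01, -0.02, 0, 0, 0, 0, 0.04],
    [0.025, -0.05, 0, 0, 0, 0, 0.04],
    [0.041, -0.08, 0, 0, 0, 0, 0.04],
    [0.056, -0.11, 0, 0, 0, 0, 0.04],
    [0.072, -0.14, 0, 0, 0, -0.1, 0.04],
    [0.085, -0.165, 0, 0, 0, -0.1, 0.04],
    [0.092, -0.18, 0, 0, 0, -0.1, 0.04],
    [0.096, -0.1865, 0, 0, 0, -0.1, 0.04],
    [0.096, -0.1865, 0, 0, 0, -0.1, 0.04],
    [0.096, -0.1865, 0, 0, 0, -0.1, 0.04]
  ]
}}

```text
time: 17.45
eef_pos: [548.2, 225.2, 278.7]
ee_rot: [0.0, 0.668, 0.744, 0.0]
contact_force: [1.0, -0.1, -1.7]
grip_width: 49.6
grip_force: 53.0
```

Call:
{"api": "carry_out", "payload": {
  "increments": [
    [0, 0, 0.03, 0, 0, 0, 0.04],
    [0, 0, 0.06, 0, 0, 0, 0.04],
    [0, 0, 0.08, 0, 0, 0, 0.04],
    [0, 0, 0.08, 0, 0, 0, 0.04],
    [0, 0, 0.08, 0, 0, 0, 0.04]
  ]
}}

```text
time: 17.95
eef_pos: [548.2, 225.0, 198.8]
ee_rot: [0.0, 0.668, 0.744, -0.0]
contact_force: [-0.4, 0.1, -1.7]
grip_width: 49.4
grip_force: 53.0
```

Run:
```python
from h import *
from workcell import cams
import cv2
inc(547.7,225.4,150,6.3)
b=cams.get_image("side");a=cams.get_image("wrist")
J=cv2.resize(b["image"][70:220,210:300],None,fx=4,fy=4,interpolation=cv2.INTER_CUBIC)
I=cv2.resize(a["image"][150:384,120:400],None,fx=1.5,fy=1.5,interpolation=cv2.INTER_CUBIC)
p=np.zeros((600,800,3),np.uint8);p[:600,:360]=J;p[:I.shape[0],370:370+I.shape[1]]=I;cv2.imwrite("pics/e.png",p)
```

```text
t 17.95 pos [548.2 225.  198.8] F [-0.4  0.1 -1.7] w 49.4 q6 0.21
inc [ 0.0004 -0.0005  0.0488] [-0.    0.   -0.01]
```

View pics/e.png

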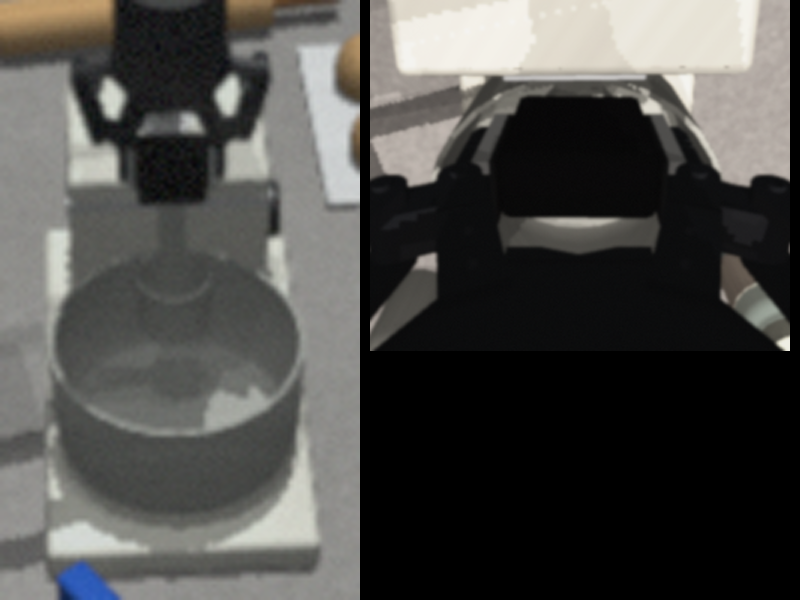

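Run:
```python
from h import *
from workcell import cams
a=cams.get_image("wrist")
m=[557.6,136,np.deg2rad(96.3)];g=[548.2,225.0,np.deg2rad(96.3)]
print("housing obs 198.2 (z188)",proj(a,[w(m,(108,y,188)) for y in(-50,0,50)]))
print("grip +x top edge obs ~214.7",proj(a,[w(g,(12,y,165+25+48.8)) for y in(-25,25)]), "mm:",proj(a,[w(g,(13,0,238.8))]))
print("grip -x top edge obs ~294",proj(a,[w(g,(-12,y,238.8)) for y in(-25,25)]))
```

```text
housing obs 198.2 (z188) [[338.1903597  203.6039655 ]
 [256.85737151 203.81250824]
 [175.40034282 204.02136904]]
grip +x top edge obs ~214.7 [[314.51825166 257.21163795]
 [200.23846802 257.56197445]] mm: [[257.40172324 255.36119438]]
grip -x top edge obs ~294 [[311.48954523 302.97956506]
 [203.59934675 303.35655337]]
```

Run:
```python
from h import *
from workcell import cams
a=cams.get_image("side")
m=[557.6,136,np.deg2rad(96.3)];g=[548.2,225.0,np.deg2rad(96.3)]
f=lambda P:np.round(((proj(a,P)-[210,70])*4+1.5),1).tolist()
print("grip bottom -x edge",f([w(g,(-12,y,188.8)) for y in(-25,0,25)]))
print("top -x edge",f([w(g,(-12,0,238.8))]))
print("1mm x",f([w(g,(-11,0,188.8))]))
print("cup top front",f([w(g,(-39-28,0,98.8))]),"cup bottom front",f([w(g,(-39-28,0,48.8))]))
print("rim front outer",f([w(m,(-90,0,135))]),"rim back",f([w(m,(90,0,135))]),"left,right",f([w(m,(0,90,135)),w(m,(0,-90,135))]))
print("housing front top",f([w(m,(108,0,188))]))
import cv2
J=cv2.cvtColor(a["image"],cv2.COLOR_BGR2GRAY)
print("col profile",J[100:150,253].tolist())
```

```text
grip bottom -x edge [[207.1, 205.5], [172.3, 206.5], [137.5, 207.6]]
top -x edge [[171.8, 152.4]]
1mm x [[172.3, 205.6]]
cup top front [[176.2, 349.0]] cup bottom front [[176.6, 394.7]]
rim front outer [[181.9, 431.7]] rim back [[171.6, 249.6]] left,right [[50.3, 340.8], [302.3, 332.7]]
housing front top [[170.1, 179.1]]
col profile [89, 87, 74, 34, 19, 20, 29, 23, 19, 25, 20, 27, 21, 15, 15, 18, 14, 13, 19, 31, 54, 70, 72, 71, 71, 74, 71, 70, 72, 70, 70, 76, 70, 71, 74, 72, 72, 73, 72, 74, 70, 74, 71, 84, 86, 74, 72, 73, 75, 75]
```

Run:
```python
from h import *
from workcell import cams
import cv2
a=cams.get_image("side");J=cv2.cvtColor(a["image"],cv2.COLOR_BGR2GRAY).astype(np.float32)
g0=np.array([548.2,225.0]);u=np.array([np.cos(np.deg2rad(96.3)),np.sin(np.deg2rad(96.3))])
P=lambda s,r,z,t:proj(a,np.c_[g0[0]+u[0]*(s-39)+r*np.cos(t),g0[1]+u[1]*(s-39)+r*np.sin(t),np.full(len(t),z)])
t=np.linspace(np.pi+.25,2*np.pi-.25,80)+np.deg2rad(6.3)  # front half of the cup's top rim
S=lambda s,r,z,t:cv2.remap(J,*[P(s,r,z,t).astype(np.float32)[:,k:k+1].copy() for k in(0,1)],cv2.INTER_LINEAR).mean()
print("rim profile by x-shift",[(s,round(float(S(s,27,148.8,t)),1)) for s in np.arange(-6,9,1.)])
# lateral grip edges & image-column profile
print(proj(a,[[*(g0+u*(-67)),148.8]]),J[140:150,250:257].mean(1).round().tolist())
# bowl back rim check with same method
c=np.array([557.6,136]);tb=np.linspace(.9,np.pi-.9,80)+np.deg2rad(6.3)
for s in np.arange(-6,7,1.):
    p=proj(a,np.c_[c[0]+u[0]*s+90*np.cos(tb),c[1]+u[1]*s+90*np.sin(tb),np.full(80,135.)]).astype(np.float32)
    print(int(s),round(float(np.median(cv2.remap(J,p[:,:1].copy(),p[:,1:].copy(),cv2.INTER_LINEAR))),1),end="; ")
```

```text
rim profile by x-shift [(np.float64(-6.0), 70.2), (np.float64(-5.0), 70.9), (np.float64(-4.0), 71.9), (np.float64(-3.0), 73.0), (np.float64(-2.0), 74.6), (np.float64(-1.0), 76.8), (np.float64(0.0), 79.1), (np.float64(1.0), 81.0), (np.float64(2.0), 82.3), (np.float64(3.0), 82.4), (np.float64(4.0), 81.9), (np.float64(5.0), 81.0), (np.float64(6.0), 79.7), (np.float64(7.0), 77.9), (np.float64(8.0), 76.0)]
[[253.56255732 144.77432273]] [71.0, 73.0, 75.0, 86.0, 88.0, 73.0, 72.0, 73.0, 73.0, 75.0]
-6 74.4; -5 76.0; -4 78.0; -3 79.8; -2 81.3; -1 82.3; 0 83.2; 1 84.4; 2 85.4; 3 85.9; 4 86.1; 5 86.3; 6 86.6;
```

Call:
{"api": "carry_out", "payload": {
  "increments": [
    [-0.002, 0, 0.0, 0, 0, 0, 0.04],
    [-0.002, 0, 0.008, 0, 0, 0, 0.04],
    [-0.002, 0, 0.016, 0, 0, 0, 0.04],
    [-0.002, 0, 0.022, 0, 0, 0, 0.04],
    [-0.002, 0, 0.026, 0, 0, 0, 0.04],
    [-0.002, 0, 0.029, 0, 0, 0, 0.04],
    [-0.002, 0, 0.032, 0, 0, 0, 0.04],
    [-0.002, 0, 0.034, 0, 0, 0, 0.04],
    [-0.002, 0, 0.034, 0, 0, 0, 0.04]
  ]
}}

```text
time: 19.1
eef_pos: [547.1, 223.4, 164.7]
ee_rot: [-0.0, 0.668, 0.745, -0.0]
contact_force: [-0.7, 0.0, -2.2]
grip_width: 49.5
grip_force: 53.2
```

Call:
{"api": "carry_out", "payload": {
  "increments": [
    [0, 0, 0.004, 0, 0, 0, 0.04],
    [0, 0, 0.008, 0, 0, 0, 0.04],
    [0, 0, 0.01, 0, 0, 0, 0.04],
    [0, 0, 0.012, 0, 0, 0, 0.04],
    [0, 0, 0.013, 0, 0, 0, 0.04],
    [0, 0, 0.013, 0, 0, 0, 0.04]
  ]
}}

```text
time: 19.7
eef_pos: [547.2, 223.4, 151.7]
ee_rot: [-0.0, 0.668, 0.745, -0.0]
contact_force: [-1.2, 0.6, -2.9]
grip_width: 49.6
grip_force: 53.2
```

Call:
{"api": "carry_out", "payload": {
  "increments": [
    [0, 0, 0.001, 0, 0, 0, 0.04],
    [0, 0, 0.002, 0, 0, 0, 0.04],
    [0, 0, 0.002, 0, 0, 0, 0.04]
  ]
}}

```text
time: 20.0
eef_pos: [547.5, 223.5, 150.4]
ee_rot: [0.0, 0.668, 0.745, 0.0]
contact_force: [-0.0, 0.1, 1.9]
grip_width: 49.0
grip_force: 53.5
```

Call:
{"api": "carry_out", "payload": {
  "increments": [
    [0, 0, 0.0005, 0, 0, 0, 0.04],
    [0, 0, 0.001, 0, 0, 0, 0.04]
  ]
}}

```text
time: 20.2
eef_pos: [547.5, 223.5, 150.3]
ee_rot: [0.0, 0.668, 0.745, 0.0]
contact_force: [-3.3, -1.0, 9.1]
grip_width: 49.4
grip_force: 54.2
```

Call:
{"api": "carry_out", "payload": {
  "increments": [
    [0, 0, -0.0005, 0, 0, 0, 0.049],
    [0, 0, -0.0005, 0, 0, 0, 0.052],
    [0, 0, -0.0005, 0, 0, 0, 0.056],
    [0, 0, -0.0005, 0, 0, 0, 0.065],
    [0, 0, -0.0005, 0, 0, 0, 0.08],
    [0, 0, -0.0005, 0, 0, 0, 0.08],
    [0, 0, -0.0005, 0, 0, 0, 0.08]
  ]
}}

```text
time: 20.9
eef_pos: [547.3, 223.4, 149.3]
ee_rot: [-0.0, 0.668, 0.745, -0.0]
contact_force: [0.9, 0.0, -0.3]
grip_width: 79.8
grip_force: 0.0
```

Call:
{"api": "carry_out", "payload": {
  "increments": [
    [0, 0, -0.02, 0, 0, 0, 0.08],
    [0, 0, -0.05, 0, 0, 0, 0.08],
    [0, 0, -0.09, 0, 0, 0, 0.08],
    [0, 0, -0.13, 0, 0, 0, 0.08],
    [0, 0, -0.15, 0, 0, 0, 0.08],
    [0, 0, -0.15, 0, 0, 0, 0.08]
  ]
}}

```text
time: 21.5
eef_pos: [549.4, 224.2, 303.6]
ee_rot: [0.002, 0.668, 0.745, 0.004]
contact_force: [0.4, 0.3, 0.1]
grip_width: 79.9
grip_force: 0.0
```

Run:
```python
from h import *
from workcell import cams
import cv2
inc(538.4,309.5,300,6.3)
b=cams.get_image("side");a=cams.get_image("wrist")
J=cv2.resize(b["image"][70:220,210:300],None,fx=4,fy=4,interpolation=cv2.INTER_CUBIC)
I=cv2.resize(a["image"][60:384,110:400],None,fx=1.5,fy=1.5,interpolation=cv2.INTER_CUBIC)
p=np.zeros((600,800,3),np.uint8);p[:600,:360]=J;p[:I.shape[0],362:362+I.shape[1]]=I;cv2.imwrite("pics/f.png",p)
```

```text
t 21.5 pos [549.4 224.2 303.6] F [0.4 0.3 0.1] w 79.9 q6 0.21
inc [ 0.086  -0.0017  0.0038] [ 0.06 -0.01 -0.01]
```

View pics/f.png

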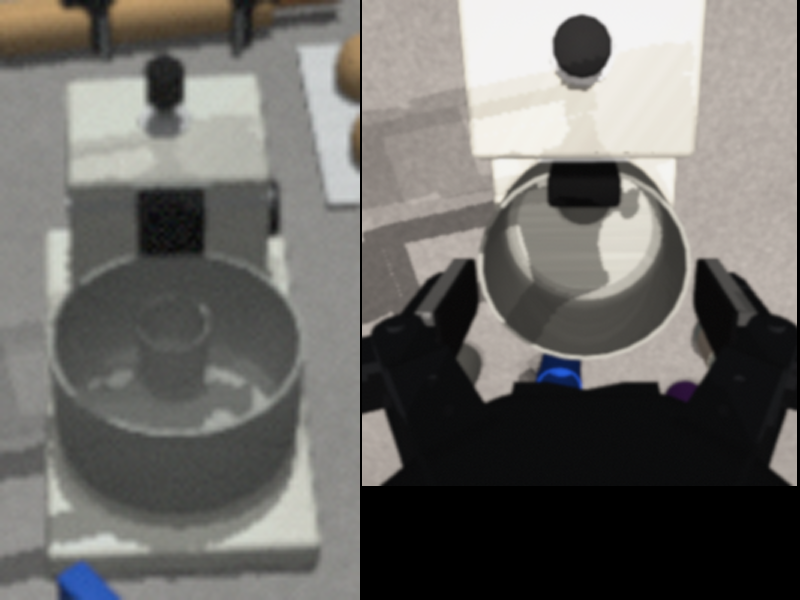

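Call:
{"api": "carry_out", "payload": {
  "increments": [
    [0.03, 0, 0, 0, 0, 0, 0.0],
    [0.06, 0, 0, 0, 0, 0, 0.0],
    [0.087, 0, 0, 0, 0, 0, 0.0],
    [0.087, 0, 0, 0, 0, 0, 0.0],
    [0.087, 0, 0, 0, 0, 0, 0.0],
    [0.087, 0, 0.02, 0, 0, 0, 0.0],
    [0.087, 0, 0.04, 0, 0, 0, 0.0],
    [0.087, 0, 0.052, 0, 0, 0, 0.0],
    [0.087, 0, 0.052, 0, 0, 0, 0.0]
  ]
}}

```text
time: 22.5
eef_pos: [536.4, 308.2, 244.6]
ee_rot: [-0.001, 0.668, 0.744, -0.003]
contact_force: [0.7, 0.3, -0.2]
grip_width: -0.1
grip_force: 0.0
```

Call:
{"api": "carry_out", "payload": {
  "increments": [
    [0, 0.002, 0.003, 0, 0, 0, 0.0],
    [0, 0.002, 0.006, 0, 0, 0, 0.0],
    [0, 0.002, 0.009, 0, 0, 0, 0.0],
    [0, 0.002, 0.012, 0, 0, 0, 0.0],
    [0, 0.002, 0.015, 0, 0, 0, 0.0],
    [0, 0.002, 0.017, 0, 0, 0, 0.0],
    [0, 0.002, 0.019, 0, 0, 0, 0.0],
    [0, 0.002, 0.02, 0, 0, 0, 0.0]
  ]
}}

```text
time: 23.3
eef_pos: [540.3, 310.3, 227.6]
ee_rot: [0.0, 0.668, 0.745, 0.001]
contact_force: [0.9, 0.4, 4.4]
grip_width: 0.2
grip_force: 1.9
```

Call:
{"api": "carry_out", "payload": {
  "increments": [
    [0, 0, 0.001, 0, 0, 0, 0.0],
    [0, 0, 0.002, 0, 0, 0, 0.0],
    [0, 0, 0.002, 0, 0, 0, 0.0]
  ]
}}

```text
time: 23.6
eef_pos: [540.3, 310.2, 225.4]
ee_rot: [0.0, 0.668, 0.745, 0.0]
contact_force: [2.4, -0.5, 2.9]
grip_width: 0.3
grip_force: 1.4
```

Call:
{"api": "carry_out", "payload": {
  "increments": [
    [0, 0, 0.001, 0, 0, 0, 0.0],
    [0, 0, 0.002, 0, 0, 0, 0.0],
    [0, 0, 0.002, 0, 0, 0, 0.0]
  ]
}}

```text
time: 23.9
eef_pos: [540.3, 310.3, 224.0]
ee_rot: [0.0, 0.668, 0.745, 0.001]
contact_force: [2.0, 0.2, 6.0]
grip_width: -0.2
grip_force: 2.9
```

Call:
{"api": "carry_out", "payload": {
  "increments": [
    [0, 0, 0.001, 0, 0, 0, 0.0],
    [0, 0, 0.001, 0, 0, 0, 0.0]
  ]
}}

```text
time: 24.1
eef_pos: [540.3, 310.3, 224.0]
ee_rot: [0.0, 0.668, 0.745, 0.001]
contact_force: [-0.1, -1.2, 9.7]
grip_width: -0.1
grip_force: 5.0
```

Call:
{"api": "carry_out", "payload": {
  "increments": [
    [0, 0, 0.001, 0, 0, 0, 0.0],
    [0, 0, 0.001, 0, 0, 0, 0.0]
  ]
}}

```text
time: 24.3
eef_pos: [540.4, 310.4, 224.0]
ee_rot: [0.001, 0.668, 0.745, 0.001]
contact_force: [-0.6, -2.0, 13.5]
grip_width: -0.3
grip_force: 7.0
```

Call:
{"api": "carry_out", "payload": {
  "increments": [
    [0, 0, -0.01, 0, 0, 0, 0.0],
    [0, 0, -0.04, 0, 0, 0, 0.0],
    [0, 0, -0.08, 0, 0, 0, 0.0],
    [0, 0, -0.1, 0, 0, 0, 0.0],
    [0, 0, -0.1, 0, 0, 0, 0.0],
    [0, 0, -0.1, 0, 0, 0, 0.0]
  ]
}}

```text
time: 24.9
eef_pos: [538.9, 310.0, 320.5]
ee_rot: [-0.001, 0.668, 0.745, -0.001]
contact_force: [-0.1, -0.4, -0.7]
grip_width: 0.0
grip_force: 0.0
```

Run:
```python
from h import *
from workcell import r,cams
import cv2
a=cams.get_image("side");g=a["image"].max(2)
yy,xx=np.where(g[84:106,240:265]<75);print("knob rows",yy.min()+84,yy.max()+84,"(down at start: 88-101)")
print("grip col",g[112:140,253].tolist())
s=r.sense();print(s["time"],s["eef_pos"],s["contact_force"])
```

```text
knob rows 88 101 (down at start: 88-101)
grip col [132, 132, 132, 128, 108, 57, 33, 29, 20, 25, 33, 22, 20, 15, 17, 18, 23, 21, 21, 17, 19, 38, 55, 69, 71, 71, 67, 70]
24.95 [538.558766   309.72123502 319.51055857] [ 0.57078855  0.40608438 -0.85099727]
```

The knob is back at its starting rows (88–101), the dipper still hangs, and the arm is clear.

```bash
python3 -c "
from workcell import r
print(r.job_done())"
```

```text
the job is handed in; nothing more can be done
None
```

I pulled the knob up to its stop, hung the dipper by its hook on the back rim with its cup inside the bowl, then pushed the knob fully down. The job was handed in at about 25 s with the arm clear; the hand-in gave no verdict.

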